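# Press a slide block home with a bench ratchet clamp and free it

### The job

Lay the loose slide block flat on the clamp's bed, narrow nose towards the nest, and let go; then pump the lever until the jaw has pressed the block firmly home against the hidden stop, felt as the lever turning stiff with the block deep in the nest, without crushing it. Then press the release tab until the jaw has sprung right back, leaving the block in the nest. Do not push jaw or block in by hand, and leave the other parts alone.

Things in the scene. Friction and masses are not known exactly. Their poses are not given: they have to be found in the camera images.
- block_mid (a point): Centre of the loose dark grey printed slide block, 28 x 62 x 20 mm (x across, y long, z up), about 40 g, half-way up. Its full section (28 wide, 20 high) runs from 19 mm on the -y side to 31 mm on the +y side of this point; then a nose, 18 wide, 10 high, sticks out 12 mm more at -y. Grasp across x on the full section, by the upper 13 mm (the bed has low rails)
- block_nose (a point): Middle of the end face of the block's nose, 31 mm from block_mid along the block's -y
- clamp: Bench ratchet clamp, fixed. Origin on the bench under it; +x is the way the jaw drives (to the nest), z up. Dark base plate x -170 to 120 mm, y +-40, 12 mm thick; grey housing x -121 to -37, 59 high (83 at the lever's hinge, x -75); jaw pad face at x -19 with the jaw back; bed (12 above the bench) from pad to nest with two rails 33 mm apart, 5 mm high; nest from x 41 on, 44 high
- bed (a point): Point on the bed's top (12 mm above the bench), on the clamp's centre line at x 19 mm. Lay the block with block_mid over it, block -y along clamp +x: good within 6 mm along the clamp and 2 mm across it. The nose then lies between the nest's cheeks, which are open above up to x 63 mm
- nest (a point): Top middle of the nest's cover, x 88 mm, 44 mm up. In the nest two spring cheeks, 25 mm apart with a tapered mouth, grip the 28 mm block: some 5 to 10 N on the block to slide it in. The nose meets the hidden stop when block_mid is at clamp x 44 to 52 mm (differs each time). Firmly home: over 12 N on the block while it is at the stop; crushed: over 38 N
- pump_pad (a point): Middle of the top of the pump lever's sloping rubber pad (44 along x, 32 mm across), 72 mm behind the lever's hinge, about 106 mm above the bench with the lever up (rear edge 8 mm higher). Press straight down with shut fingers: contact is first made at its higher rear half; from this point's height it takes 44 mm to the bottom stop
- pump (a joint): Lever angle: 0 rad up, 0.68 at the bottom stop; sprung up. After 0.27 rad idle it drives the jaw 34 mm per rad; only strokes past 0.63 rad click two 6 mm teeth (12 mm kept), past 0.48 one. Force at the pad: 4 to 11 N while the block slides; once on the stop it climbs 1.4 N per mm of pad travel: 16 N is about 15 N on the block, 20 N 23 N, 28 N 38 N
- jaw (a joint): Jaw travel: 0 m right back, up to 0.062 m towards the nest; 6 mm ratchet teeth. A spring draws it back (about 6 N) when the ratchet is freed
- pad: Rubber-faced pressure pad (28 wide x 16 mm high) that the jaw carries on a stiff spring (8 N per mm) and pushes the block with; origin fixed to the jaw, over the clamp's origin with the jaw back
- release_pad (a point): Middle of the top of the release tab, a 26 x 26 mm rubber pad beside the housing on the clamp's +y side, about 57 mm above the bench. Pressed straight down it sinks about 9 mm with 2 to 10 N (most when the jaw is under load); hold it down until the jaw is back (about a second)
- release (a joint): Release tab angle: 0 rad at rest (it clicks up and down as teeth pass); the ratchet is free from about 0.2 rad; bottom stop 0.32 rad
- ring: Bystander: dark printed ring, 36 mm across, 18 mm high; origin under its centre
- angle: Bystander: dark printed L-shaped angle piece, 25 x 42 x 30 mm; origin under its centre
Mind the look-alikes: they are no part of the job. Leave any turquoise look-alike of the part that bears block_mid alone.

How it is judged:
By the outcome, as a careful person would: the job done as asked, in the order asked, and still so for the second after the job is handed in, with the robot touching nothing.
It also fails if it takes over 61 s, if anything falls off the work surface, if the arm or the gripper's body presses on something with over 40 N, if the wrist force passes 120 N, or if a joint passes its speed limit or range.

### The arm

A 7-joint arm with a two-finger parallel gripper is mounted at the origin on a cart in front of the work surface, level with it; the furniture and walls round the work are solid. World frame = base frame: x ahead of the robot, y to its left, z up, the work surface at z = 0. Lengths are in m, angles in rad, forces in N, time in s.
With the tool pointing down it reaches from about 0.425 to 0.925 m from the base axis. Payload 6.8 kg.
Tool frame: the origin (TCP) lies at the very end of the fingers, on their centre line; the grasp point (between the pads) lies 19 mm behind it (bot.grasp_offset is the distance from the TCP to the grasp point, in m); z points along the fingers, y is the direction in which the jaws open and shut (so a half turn about z gives the same grasp; the last joint's range is limited). The gripper opens to 85 mm and grips with 20 to 120 N. Pads are 22 mm wide; open, the fingers measure 114 mm over their backs; the gripper's body (76 mm by 85 mm) begins 54 mm behind the grasp point. The pads swing forward as they close: fully open they stand 13 mm farther back than shut.
Start: joints at [1.009, 0.477, 0.022, 1.555, -0.011, 1.109, -0.083], TCP at [0.296, -0.607, 0.231] pointing down, gripper open.
Joint ranges: [-2.96, 2.96], [-0.34, 2.1], [-1.41, 1.46], [0.24, 2.44], [-1.37, 4.51], [0.17, 1.92], [-2.96, 2.96]. Speed limits (rad/s): [2.39, 2.39, 3.14, 3.14, 3.14, 3.14, 3.14].

### API

Orientations are given as a unit quaternion [w, x, y, z].
In Python, from station import monitor, cams, bot, finder gives the robot as it stands.
- The arm moves only by the tool jog_arm, never from a script. Its argument "plan" is a list of rows, each an object of numbers: "x", "y", "z": the shift along the tool's x, y, z as a fraction of full scale; "wx", "wy", "wz": the turn, a rotation vector about the tool's x, y, z as a fraction of full scale. A call has 1 to 12 rows; each row is the pose to reach, as a shift and turn from the pose measured when the call began, along the tool's axes at that moment, turning the shorter way round; what a row does not reach only later rows make up. Full scale, the value 1, is 20 cm for a shift and 180 degrees for a turn. A row lasts 1/12 s, in which the tool goes at most 41.7 mm and 7.16 degrees, less where a joint would pass 70% of its speed; a pose out of reach is approached as far as the arm can. A call with a number of a shift or a turn outside -1 to 1 is refused whole. A call with a gripper value outside its range is refused whole. "hand" is the opening, from -1 (shut) to 1 (fully open), set as the call begins (left out, the last holds). The fingers move at their own pace and stop on an object; "grip_force" is the grip in N (left out, the last holds). Time passes only in rows, so rows that repeat a pose let the fingers close. It gives the time, the measured TCP pose, the force and the opening at its end, in the units of the state.
- monitor.get_obs(): the state, without advancing time (a new reading comes with each control period).
- cams.read_camera(name): name is "scene" or "side" or "wrist"; returns the picture (480x640x3 uint8, red, green, blue); there is no depth.
- cams.get_calibration(name): a dict with "fx", "fy", "cx", "cy" (pixels), "extrinsics" (4x4, takes a point from world to camera coordinates). Camera axes: x right, y down, z forward; pixel columns grow to the right and rows downward; lengths in m; the calibration is good to about 2 mm. A picture is of the moment at which its call begins: read the wrist's pose just before it. get_calibration takes no time and is no camera call; for the wrist camera it gives the pose at the moment of the call.
- bot.hand_in(): hands the job in, once; it reports no verdict.
Trained networks look in the newest picture that a camera, given by its name, has taken for a name from the list of things; names that differ only in an ending like _2 or _b are one class to them, and where a whole thing is asked for, a point or a joint stands for the part that bears it (a point fixed in the world has none). Each returns a list of dicts, best first, with "confidence" (0 to 1); they miss things now and then, are a little off and sometimes report something else, mostly with a low value. They report only what shows in the picture. A call takes as long as a camera call. They do not tell look-alikes from the thing itself.
- finder.find_in(camera, target): "bbox" ([left, top, width, height] in pixels, round what is visible of it).
- finder.place_of(camera, target): "location" ([column, row] in pixels: a listed point, or the origin of a listed thing).
The state is a dict: "t": time; "q": joint angles; "joint_vel": joint speeds; "joint_torque": joint torques, N m; "eef_pos": TCP position; "tool_rot": TCP orientation; "contact_force": force on the tool from outside, world axes, zero at the start; "torque": the same for the moment, N m; "gripper_width": opening from 0.0 (shut) to 1.0 (fully open).
Only numpy, scipy, OpenCV 4.12 (cv2) and the standard library are available. Lean on these libraries where they do the work, as an engineer would, in place of code of your own. Each camera call takes 0.05 s, during which the arm holds its last target. There are 200 camera calls.

## Working session

There is one attempt and no reset: what is moved stays moved. The work goes in short steps, Python scripts to look and compute and a tool call to move; the robot and the scene stay as the last step left them, time stands still between calls to the robot, and variables do not carry over. Pictures are saved under pics/ and viewed, about 8 in all and at most 12, crops included, and the job is handed in when it is done.

Besides the shell and the picture viewer there is one more tool, called after "Emit:" by a JSON object that holds its "fn" and its "kwargs". jog_arm: Moves the arm, as the interface text tells. Shift numbers are shares of 20 cm and turn numbers shares of 180 degrees, none past 1 either way. Its arguments: {"type":"object","properties":{"plan":{"type":"array","items":{"type":"object","properties":{"x":{"type":"number","minimum":-1,"maximum":1},"y":{"type":"number","minimum":-1,"maximum":1},"z":{"type":"number","minimum":-1,"maximum":1},"wx":{"type":"number","minimum":-1,"maximum":1},"wy":{"type":"number","minimum":-1,"maximum":1},"wz":{"type":"number","minimum":-1,"maximum":1}}}},"hand":{"type":"number"},"grip_force":{"type":"number"}},"required":["plan"]}

```bash
ls; mkdir -p pics; python3 - <<'E'
from station import monitor,cams,bot,finder
import cv2,numpy as np
o=monitor.get_obs();print(o['t'],o['eef_pos'],o['tool_rot'],o['gripper_width'])
ims=[]
for c in ['scene','side','wrist']:
    im=cams.read_camera(c);cv2.imwrite(f'pics/{c}0.png',im[:,:,::-1])
    k=cams.get_calibration(c);print(c,k['fx'],k['cx'],k['cy'],np.round(k['extrinsics'],3).tolist())
    for t in ['block_mid','block_nose','clamp','bed','nest','pump_pad','release_pad','ring','angle']:
        print(t,[(np.round(d['location']).tolist(),round(d['confidence'],2)) for d in finder.place_of(c,t)])
E
```

```text
pics
0.0 [ 0.29562798 -0.60616632  0.23032914] [-8.76769866e-04  9.74367318e-01  2.24961076e-01 -2.75189488e-04] 0.9977786827317321
scene 456.05428879983083 318.17479250654054 247.57819574707693 [[-0.678, -0.735, 0.011, 0.415], [-0.388, 0.345, -0.855, 0.249], [0.625, -0.583, -0.519, 0.592], [0.0, 0.0, 0.0, 1.0]]
block_mid [([227.0, 338.0], 0.92), ([284.0, 290.0], 0.81), ([176.0, 316.0], 0.8), ([262.0, 374.0], 0.8), ([221.0, 350.0], 0.37)]
block_nose [([222.0, 352.0], 0.93), ([285.0, 297.0], 0.91), ([184.0, 304.0], 0.89), ([268.0, 388.0], 0.77)]
clamp [([353.0, 246.0], 0.78)]
bed [([349.0, 248.0], 0.67)]
nest [([330.0, 250.0], 0.91)]
pump_pad [([389.0, 184.0], 0.78)]
release_pad [([397.0, 216.0], 0.62)]
ring [([230.0, 298.0], 0.69)]
angle [([302.0, 343.0], 0.7)]
side 528.7932571027796 310.8162151330951 229.58222467391374 [[-0.979, -0.204, -0.014, 0.546], [-0.107, 0.571, -0.814, 0.098], [0.174, -0.795, -0.581, 0.974], [0.0, 0.0, 0.0, 1.0]]
block_mid [([229.0, 365.0], 0.88), ([367.0, 377.0], 0.74), ([299.0, 363.0], 0.73), ([302.0, 288.0], 0.6)]
block_nose [([385.0, 379.0], 0.93), ([315.0, 372.0], 0.86), ([309.0, 298.0], 0.84), ([229.0, 355.0], 0.82)]
clamp [([308.0, 225.0], 0.6), ([309.0, 230.0], 0.57)]
bed [([306.0, 231.0], 0.78), ([309.0, 237.0], 0.49)]
nest [([310.0, 239.0], 0.7)]
pump_pad [([311.0, 152.0], 0.89)]
release_pad [([328.0, 180.0], 0.59)]
ring [([253.0, 327.0], 0.87)]
angle [([359.0, 332.0], 0.66), ([310.0, 240.0], 0.54)]
wrist 426.15885974082323 320.0417350007206 239.4708153793867 [[0.438, -0.899, 0.001, -0.675], [-0.853, -0.415, 0.317, -0.04], [-0.284, -0.139, -0.949, 0.38], [0.0, 0.0, 0.0, 1.0]]
block_mid []
block_nose []
clamp []
bed []
nest []
pump_pad []
release_pad []
ring []
angle []
```

View pics/scene0.png

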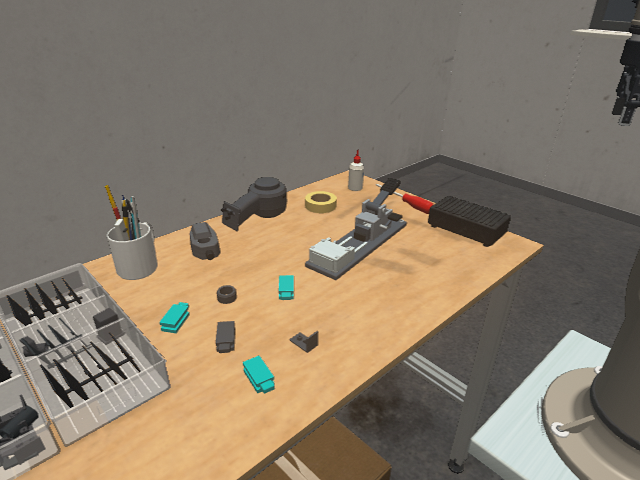

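View pics/side0.png

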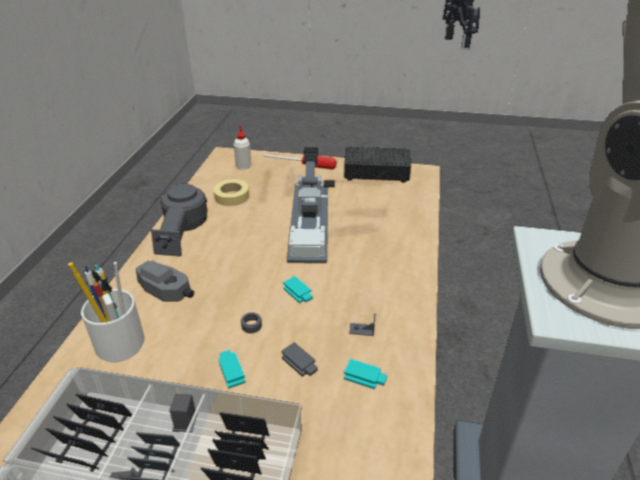

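Block candidates in the scene view are the dark grey one at (227,338), which is side (299,363), and turquoise look-alikes at (284,290), (176,316) and (262,374). The description says dark grey, so I choose (227,338). I'll triangulate from both views and crop to check.

```bash
cat > h.py <<'E'
import numpy as np,cv2
from scipy.spatial.transform import Rotation as R
from station import monitor,cams,bot,finder
def ray(k,p):
    E=np.array(k['extrinsics']);d=np.array([(p[0]-k['cx'])/k['fx'],(p[1]-k['cy'])/k['fy'],1.])
    return -E[:3,:3].T@E[:3,3],E[:3,:3].T@d
def atz(k,p,z):
    o,d=ray(k,p);return o+d*(z-o[2])/d[2]
def tri(ks,ps):
    A=np.zeros((3,3));b=np.zeros(3)
    for k,p in zip(ks,ps):
        o,d=ray(k,p);d=d/np.linalg.norm(d);M=np.eye(3)-np.outer(d,d);A+=M;b+=M@o
    return np.linalg.solve(A,b)
def proj(k,P):
    E=np.array(k['extrinsics']);c=E[:3,:3]@P+E[:3,3];return np.array([k['fx']*c[0]/c[2]+k['cx'],k['fy']*c[1]/c[2]+k['cy']])
def rot():
    q=monitor.get_obs()['tool_rot'];return R.from_quat([q[1],q[2],q[3],q[0]])
E
python3 - <<'E'
from h import *
s=cams.get_calibration('scene');d=cams.get_calibration('side')
for n,a,b,z in [('mid',(227,338),(299,363),.01),('nose',(222,352),(315,372),.005),('bed',(349,248),(306,231),.012),('nest',(330,250),(310,239),.044),('clamp',(353,246),(308,225),0),('pump',(389,184),(311,152),.106),('rel',(397,216),(328,180),.057),('ring',(230,298),(253,327),0),('angle',(302,343),(359,332),0)]:
    print(n,tri([s,d],[a,b]).round(4),atz(s,a,z).round(4),atz(d,b,z).round(4))
print(rot().as_matrix().round(3))
a=cv2.imread('pics/scene0.png')[300:400,130:310];b=cv2.imread('pics/side0.png')[140:260,270:360]
cv2.imwrite('pics/crop1.png',np.hstack([cv2.resize(a,(450,250)) if 0 else cv2.resize(a,(432,240),interpolation=2),cv2.resize(b,(180,240),interpolation=2)]))
E
```

```text
mid [0.5155 0.2924 0.0018] [0.5088 0.2951 0.01  ] [0.5131 0.3011 0.01  ]
nose [0.484  0.3191 0.0148] [0.492  0.3158 0.005 ] [0.4862 0.3094 0.005 ]
bed [ 5.803e-01 -6.000e-02  5.000e-04] [ 0.5698 -0.0496  0.012 ] [ 0.5758 -0.0405  0.012 ]
nest [0.5533 0.0242 0.0433] [0.5539 0.023  0.044 ] [0.5526 0.0275 0.044 ]
clamp [ 0.5784 -0.0717  0.0048] [ 0.5832 -0.0769  0.    ] [ 0.58   -0.0793  0.    ]
pump [ 0.5978 -0.2029  0.1084] [ 0.5986 -0.203   0.106 ] [ 0.5995 -0.2118  0.106 ]
rel [ 0.5567 -0.1902  0.0479] [ 0.5437 -0.1712  0.057 ] [ 0.5547 -0.1793  0.057 ]
ring [ 0.6121  0.2241 -0.0068] [0.6057 0.2269 0.    ] [0.6089 0.2323 0.    ]
angle [ 0.4323  0.2025 -0.0064] [0.4276 0.2063 0.    ] [0.4315 0.2094 0.    ]
[[ 0.899  0.438  0.   ]
 [ 0.438 -0.899 -0.   ]
 [ 0.     0.    -1.   ]]
```

View pics/crop1.png

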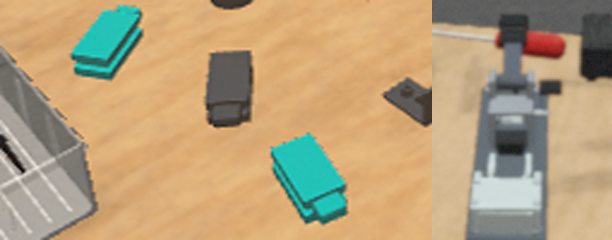

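The crop confirms it: the dark grey block lies among turquoise look-alikes, nose down-left in the side view (crop ~(228,90)). The clamp's nest end faces world +y, with the release tab on the robot side. I'll move above the block.

Emit:
{"fn": "jog_arm", "kwargs": {"plan": [{"x": 1,"wz": -0.23},{"x": 1,"wz": -0.23},{"x": 1,"wz": -0.23},{"x": 1,"wz": -0.23},{"x": 1,"wz": -0.23},{"x": 1,"wz": -0.23}], "hand": 1}}

```text
invalid input at $.plan[0]: expected keys x, y, z, wx, wy, wz
```

Emit:
{"fn": "jog_arm", "kwargs": {"plan": [{"x": 1,"wz": -0.23},{"x": 1,"wz": -0.23},{"x": 1,"wz": -0.23},{"x": 1,"wz": -0.23},{"x": 1,"wz": -0.23},{"x": 1,"wz": -0.23}]}}

```text
invalid input at $.plan[0]: expected keys x, y, z, wx, wy, wz
```

Emit:
{"fn": "jog_arm", "kwargs": {"plan": [{"x": 1,"y": 0.25,"wz": -0.19},{"x": 1,"y": 0.25,"wz": -0.19},{"x": 1,"y": 0.25,"wz": -0.19},{"x": 1,"y": 0.25,"wz": -0.19},{"x": 1,"y": 0.25,"wz": -0.19},{"x": 1,"y": 0.25,"wz": -0.19}]}}

```text
invalid input at $.plan[0]: expected keys x, y, z, wx, wy, wz
```

Emit:
{"fn": "jog_arm", "kwargs": {"plan": [{"x": 1,"y": 0,"z": 0,"wx": 0,"wy": 0,"wz": -0.23},{"x": 1,"y": 0,"z": 0,"wx": 0,"wy": 0,"wz": -0.23},{"x": 1,"y": 0,"z": 0,"wx": 0,"wy": 0,"wz": -0.23},{"x": 1,"y": 0,"z": 0,"wx": 0,"wy": 0,"wz": -0.23},{"x": 1,"y": 0,"z": 0,"wx": 0,"wy": 0,"wz": -0.23},{"x": 1,"y": 0,"z": 0,"wx": 0,"wy": 0,"wz": -0.23}], "hand": 1}}

```text
t: 2.0
eef_pos: [0.4851, -0.5117, 0.2313]
tool_rot: [-0.0, 0.827, 0.562, 0.003]
contact_force: [0.3, 1.3, 0.4]
gripper_width: 1.005
```

Emit:
{"fn": "jog_arm", "kwargs": {"plan": [{"x": 1,"y": 0,"z": 0,"wx": 0,"wy": 0,"wz": -0.23},{"x": 1,"y": 0,"z": 0,"wx": 0,"wy": 0,"wz": -0.23},{"x": 1,"y": 0,"z": 0,"wx": 0,"wy": 0,"wz": -0.23},{"x": 1,"y": 0,"z": 0,"wx": 0,"wy": 0,"wz": -0.23},{"x": 1,"y": 0,"z": 0,"wx": 0,"wy": 0,"wz": -0.23},{"x": 1,"y": 0,"z": 0,"wx": 0,"wy": 0,"wz": -0.23}]}}

```text
t: 2.5
eef_pos: [0.5636, -0.3144, 0.2333]
tool_rot: [0.001, 0.567, 0.824, 0.006]
contact_force: [0.8, 1.9, 0.1]
gripper_width: 0.997
```

Emit:
{"fn": "jog_arm", "kwargs": {"plan": [{"x": 1,"y": 0.25,"z": 0,"wx": 0,"wy": 0,"wz": -0.19},{"x": 1,"y": 0.25,"z": 0,"wx": 0,"wy": 0,"wz": -0.19},{"x": 1,"y": 0.25,"z": 0,"wx": 0,"wy": 0,"wz": -0.19},{"x": 1,"y": 0.25,"z": 0,"wx": 0,"wy": 0,"wz": -0.19},{"x": 1,"y": 0.25,"z": 0,"wx": 0,"wy": 0,"wz": -0.19},{"x": 1,"y": 0.25,"z": 0,"wx": 0,"wy": 0,"wz": -0.19}]}}

```text
t: 3.0
eef_pos: [0.5384, -0.1014, 0.2358]
tool_rot: [0.003, 0.293, 0.956, 0.007]
contact_force: [0.7, 0.7, 0.2]
gripper_width: 0.997
```

```bash
python3 - <<'E'
from h import *
k=cams.get_calibration('wrist');im=cams.read_camera('wrist');cv2.imwrite('pics/w1.png',im[:,:,::-1])
for t,z in [('clamp',0),('bed',.012),('nest',.044),('pump_pad',.106),('release_pad',.057),('pad',.025),('jaw',.03)]:
    print(t,[(np.round(d['location']).tolist(),round(d['confidence'],2),atz(k,d['location'],z).round(4).tolist()) for d in finder.place_of('wrist',t)])
print(monitor.get_obs()['t'])
E
```

```text
clamp [([368.0, 205.0], 0.76, [0.575, -0.0682, 0.0])]
bed [([386.0, 193.0], 0.96, [0.5717, -0.0491, 0.012])]
nest [([459.0, 142.0], 0.73, [0.5601, 0.0175, 0.044])]
pump_pad [([247.0, 368.0], 0.94, [0.6012, -0.2061, 0.106])]
release_pad [([255.0, 269.0], 0.89, [0.5533, -0.1706, 0.057])]
pad []Traceback (most recent call last):
  File "<stdin>", line 4, in <module>
ValueError: it knows: angle, bed, block_mid, block_nose, clamp, nest, pad, pump_pad, release_pad, ring
```

View pics/w1.png

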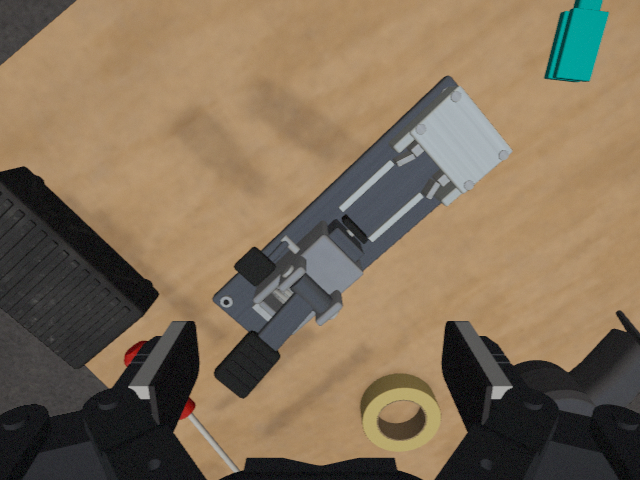

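Emit:
{"fn": "jog_arm", "kwargs": {"plan": [{"x": 0.7,"y": 0.75,"z": 0,"wx": 0,"wy": 0,"wz": 0},{"x": 0.7,"y": 0.75,"z": 0,"wx": 0,"wy": 0,"wz": 0},{"x": 0.7,"y": 0.75,"z": 0,"wx": 0,"wy": 0,"wz": 0},{"x": 0.7,"y": 0.75,"z": 0,"wx": 0,"wy": 0,"wz": 0},{"x": 0.7,"y": 0.75,"z": 0,"wx": 0,"wy": 0,"wz": 0}]}}

```text
t: 3.77
eef_pos: [0.5103, 0.0928, 0.2365]
tool_rot: [0.003, 0.302, 0.953, 0.006]
contact_force: [1.2, -0.5, 1.1]
gripper_width: 1.0
```

Emit:
{"fn": "jog_arm", "kwargs": {"plan": [{"x": 0.55,"y": 0.75,"z": 0.2,"wx": 0,"wy": 0,"wz": 0},{"x": 0.55,"y": 0.75,"z": 0.2,"wx": 0,"wy": 0,"wz": 0},{"x": 0.55,"y": 0.75,"z": 0.2,"wx": 0,"wy": 0,"wz": 0},{"x": 0.55,"y": 0.75,"z": 0.2,"wx": 0,"wy": 0,"wz": 0},{"x": 0.55,"y": 0.75,"z": 0.2,"wx": 0,"wy": 0,"wz": 0},{"x": 0.55,"y": 0.75,"z": 0.2,"wx": 0,"wy": 0,"wz": 0}]}}

```text
t: 4.27
eef_pos: [0.5055, 0.285, 0.1973]
tool_rot: [0.001, 0.299, 0.954, 0.007]
contact_force: [-0.0, -0.2, 1.0]
gripper_width: 1.0
```

```bash
python3 - <<'E'
from h import *
k=cams.get_calibration('wrist');im=cams.read_camera('wrist');cv2.imwrite('pics/w2.png',im[:,:,::-1])
o=monitor.get_obs();print(o['t'],o['eef_pos'],rot().as_matrix().round(3).tolist())
for t,z in [('block_mid',.01),('block_nose',.005)]:
    print(t,[(np.round(d['location']).tolist(),round(d['confidence'],2),atz(k,d['location'],z).round(4).tolist()) for d in finder.place_of('wrist',t)])
# segment dark outline near each block_mid
g=im.astype(int);m=((g.max(2)<110)&(g.max(2)-g.min(2)<25)).astype(np.uint8)
n,l,s,c=cv2.connectedComponentsWithStats(m)
for i in range(1,n):
    if s[i,4]>1500:
        r=cv2.minAreaRect(np.argwhere(l==i)[:,::-1].astype(np.float32));print(s[i].tolist(),r)
E
```

```text
4.3167 [0.50646371 0.28156812 0.19739179] [[-0.819, 0.573, 0.007], [0.573, 0.819, 0.01], [-0.0, 0.013, -1.0]]
block_mid [([260.0, 82.0], 0.98, [0.407, 0.3044, 0.01]), ([339.0, 205.0], 0.96, [0.5156, 0.3005, 0.01]), ([434.0, 280.0], 0.66, [0.6154, 0.3295, 0.01]), ([208.0, 338.0], 0.66, [0.5489, 0.1392, 0.01])]
block_nose [([244.0, 40.0], 0.84, [0.3774, 0.3122, 0.005]), ([207.0, 309.0], 0.83, [0.5275, 0.1541, 0.005]), ([335.0, 168.0], 0.8, [0.4903, 0.3142, 0.005]), ([420.0, 315.0], 0.62, [0.6399, 0.3029, 0.005])]
[0, 0, 120, 104, 6318] ((59.5, 51.5), (103.0, 119.0), 90.0)
[485, 27, 155, 162, 15147] ((584.6246337890625, 116.04873657226562), (114.22532653808594, 189.68716430664062), 56.04093933105469)
[135, 153, 72, 59, 1840] ((170.85911560058594, 184.81796264648438), (59.99376678466797, 44.0330924987793), 47.862403869628906)
[317, 164, 37, 80, 2655] ((335.0, 203.5), (79.0, 36.0), 90.0)
[600, 196, 40, 60, 1562] ((619.5, 225.5), (59.0, 39.0), 90.0)
[530, 218, 82, 67, 2775] ((570.207275390625, 251.3100128173828), (64.65339660644531, 58.225318908691406), 53.84181594848633)
[435, 250, 205, 230, 19498] ((537.0, 364.5), (229.0, 204.0), 90.0)
[608, 304, 32, 105, 1668] ((623.5, 356.0), (104.0, 31.0), 90.0)
[0, 321, 207, 159, 19844] ((103.0, 400.0), (206.0, 158.0), 0.0)
[220, 446, 202, 34, 3668] ((320.5, 462.5), (201.0, 33.0), -0.0)
```

View pics/w2.png

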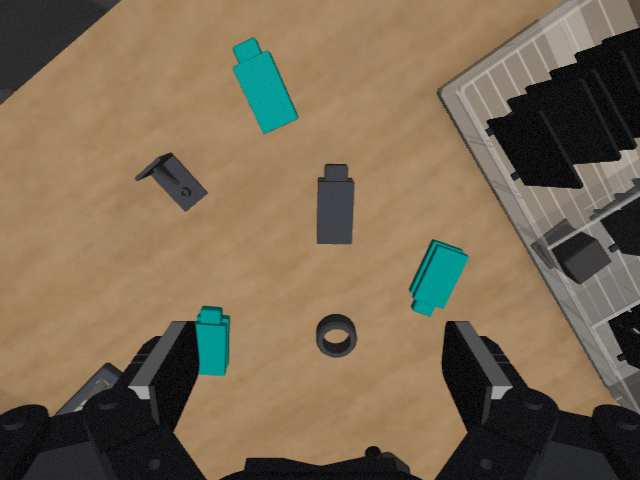

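The wrist view shows the dark grey block at (335,205), nose up, aligned with the tool's x axis. Its neighbours are clear of the fingers.

```bash
cat >> h.py <<'E'
def goto(P,head):
    "fractions of full scale to bring TCP to P, tool x heading head (deg), pointing straight down"
    o=monitor.get_obs();M=rot();c,s=np.cos(np.radians(head)),np.sin(np.radians(head))
    T=R.from_matrix(np.array([[c,s,0],[s,-c,0],[0,0,-1.]]))
    print('xyz',(M.inv().apply(np.array(P)-o['eef_pos'])/.2).round(3),'w',((M.inv()*T).as_rotvec()/np.pi).round(4),'t',o['t'],'at',o['eef_pos'].round(4))
E
python3 - <<'E'
from h import *
k=cams.get_calibration('wrist');g=cv2.imread('pics/w2.png').astype(int)
m=((g.max(2)<110)&(g.max(2)-g.min(2)<25))
L=[];Rr=[]
for r in range(186,240,3):
    c=np.where(m[r,300:375])[0]+300;L.append(atz(k,(c.min()-.5,r),.02));Rr.append(atz(k,(c.max()+.5,r),.02))
L=np.array(L);Rr=np.array(Rr)
for A in (L,Rr):
    p=np.polyfit(A[:,0],A[:,1],1);print(180+np.degrees(np.arctan(p[0])))
print('width',np.linalg.norm(np.cross((Rr-L).mean(0),(L[-1]-L[0])/np.linalg.norm(L[-1]-L[0]))))
for r in (240,241,242,243,244,245,177,178,179,180,181,182): print(r,m[r,317:354].sum(),g[r,330].tolist(),g[r,323].tolist())
top=atz(k,(336.5,179.5),.02);bot=atz(k,(335,243.5),.02);print(top,bot,np.linalg.norm(top-bot),(top+bot)/2)
E
```

```text
143.03989761610967
143.60136599681263
width 0.027535894954156623
240 35 [66, 60, 63] [72, 69, 64]
241 35 [69, 65, 61] [70, 66, 65]
242 35 [73, 66, 68] [70, 67, 65]
243 33 [69, 68, 72] [68, 66, 71]
244 0 [105, 141, 171] [100, 137, 167]
245 0 [102, 138, 169] [102, 137, 169]
177 26 [68, 64, 62] [53, 67, 80]
178 34 [68, 63, 63] [27, 30, 30]
179 34 [73, 69, 67] [56, 55, 55]
180 35 [71, 67, 68] [52, 50, 47]
181 35 [42, 44, 42] [27, 29, 31]
182 36 [67, 67, 68] [68, 65, 65]
[0.49862149 0.30274691 0.02      ] [0.54005103 0.27270772 0.02      ] 0.051173819245340396 [0.51933626 0.28772731 0.02      ]
```

```bash
python3 - <<'E'
from h import *
goto([.5197,.2874,.06],143.3);goto([.5197,.2874,.008],143.3)
E
```

```text
xyz [-0.019  0.066  0.69 ] w [0.0037 0.0007 0.008 ] t 4.4167 at [0.5078 0.2777 0.1977]
xyz [-0.018  0.063  0.95 ] w [0.0037 0.0007 0.008 ] t 4.4167 at [0.5078 0.2777 0.1977]
```

Emit:
{"fn": "jog_arm", "kwargs": {"plan": [{"x": 0.01,"y": 0.1,"z": 0.3,"wx": 0.0037,"wy": 0.0007,"wz": 0.008},{"x": 0.01,"y": 0.1,"z": 0.45,"wx": 0.0037,"wy": 0.0007,"wz": 0.008},{"x": 0.01,"y": 0.1,"z": 0.45,"wx": 0.0037,"wy": 0.0007,"wz": 0.008},{"x": 0.01,"y": 0.1,"z": 0.45,"wx": 0.0037,"wy": 0.0007,"wz": 0.008},{"x": 0.01,"y": 0.1,"z": 0.45,"wx": 0.0037,"wy": 0.0007,"wz": 0.008}]}}

```text
t: 4.83
eef_pos: [0.5192, 0.2945, 0.1087]
tool_rot: [0.0, 0.316, 0.949, -0.0]
contact_force: [1.1, 0.3, 1.2]
gripper_width: 1.003
```

```bash
python3 - <<'E'
from h import *
k=cams.get_calibration('wrist');o=monitor.get_obs();im=cams.read_camera('wrist');cv2.imwrite('pics/w3.png',im[:,:,::-1])
o2=monitor.get_obs();print(o['t'],o['eef_pos'],o2['eef_pos'],abs(o['joint_vel']).max())
np.save('k3.npy',k['extrinsics'])
g=im.astype(int);m=((g.max(2)<110)&(g.max(2)-g.min(2)<25)).astype(np.uint8)
n,l,s,c=cv2.connectedComponentsWithStats(m)
x=l[150:300,250:400];print([ (i,s[i].tolist()) for i in np.unique(x) if i and s[i,4]>1000])
for t,z in [('block_mid',.01),('block_nose',.005)]:
    print(t,[(np.round(d['location']).tolist(),round(d['confidence'],2),atz(k,d['location'],z).round(4).tolist()) for d in finder.place_of('wrist',t)[:2]])
E
```

```text
4.8333 [0.51916918 0.29452173 0.10866374] [0.51969519 0.29531833 0.10979742] 0.033042926553294175
[(np.int32(143), [292, 176, 50, 107, 4821])]
block_mid [([320.0, 229.0], 0.84, [0.5134, 0.2994, 0.01]), ([209.0, 68.0], 0.74, [0.4077, 0.306, 0.01])]
block_nose [([436.0, 365.0], 0.98, [0.6383, 0.3036, 0.005]), ([316.0, 178.0], 0.89, [0.4885, 0.3156, 0.005])]
```

View pics/w3.png

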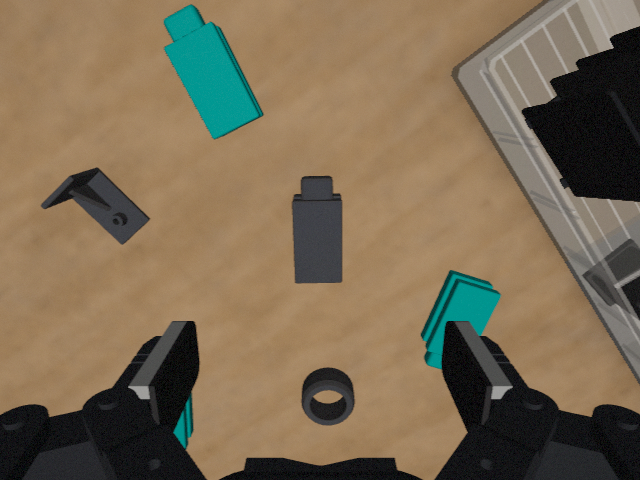

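The block is square to the tool: its full section spans columns 293–342 and rows about 199–283, with the nose up.

```bash
python3 - <<'E'
from h import *
k=dict(cams.get_calibration('wrist'));k['extrinsics']=np.load('k3.npy')
g=cv2.imread('pics/w3.png').astype(int);m=((g.max(2)<110)&(g.max(2)-g.min(2)<25))
L=[];Q=[]
for r in range(206,279,3):
    c=np.where(m[r,280:360])[0]+280;L.append(atz(k,(c.min()-.5,r),.02));Q.append(atz(k,(c.max()+.5,r),.02))
L=np.array(L);Q=np.array(Q)
for A in (L,Q): print(180+np.degrees(np.arctan(np.polyfit(A[:,0],A[:,1],1)[0])))
a=atz(k,(317.5,199.5),.02);b=atz(k,(318.3,283),.02);C=(a+b)/2;print(a,b,np.linalg.norm(a-b),C)
print('nose tip',atz(k,(316.5,176.5),.01),'center rows',((L+Q)/2).mean(0))
goto([*C[:2],.05],143.3);goto([*C[:2],.008],143.3)
E
```

```text
144.0643928274641
144.0458521088133
[0.49663642 0.31053726 0.02      ] [0.53719816 0.28059156 0.02      ] 0.05041824324290188 [0.51691729 0.29556441 0.02      ]
nose tip [0.48745104 0.31664871 0.01      ] center rows [0.51662969 0.29543101 0.02      ]
xyz [ 0.011 -0.012  0.302] w [ 0.001   0.0006 -0.0004] t 4.9833 at [0.5199 0.296  0.1104]
xyz [ 0.012 -0.012  0.512] w [ 0.001   0.0006 -0.0004] t 4.9833 at [0.5199 0.296  0.1104]
```

Emit:
{"fn": "jog_arm", "kwargs": {"plan": [{"x": 0.012,"y": -0.012,"z": 0.2,"wx": 0.001,"wy": 0,"wz": -0.004},{"x": 0.012,"y": -0.012,"z": 0.35,"wx": 0.001,"wy": 0,"wz": -0.004},{"x": 0.012,"y": -0.012,"z": 0.45,"wx": 0.001,"wy": 0,"wz": -0.004},{"x": 0.012,"y": -0.012,"z": 0.512,"wx": 0.001,"wy": 0,"wz": -0.004},{"x": 0.012,"y": -0.012,"z": 0.512,"wx": 0.001,"wy": 0,"wz": -0.004},{"x": 0.012,"y": -0.012,"z": 0.512,"wx": 0.001,"wy": 0,"wz": -0.004}]}}

```text
t: 5.48
eef_pos: [0.5175, 0.296, 0.0091]
tool_rot: [0.001, 0.31, 0.951, 0.0]
contact_force: [-0.2, 0.3, 1.1]
gripper_width: 1.0
```

Emit:
{"fn": "jog_arm", "kwargs": {"plan": [{"x": 0,"y": 0,"z": 0,"wx": 0,"wy": 0,"wz": 0},{"x": 0,"y": 0,"z": 0,"wx": 0,"wy": 0,"wz": 0},{"x": 0,"y": 0,"z": 0,"wx": 0,"wy": 0,"wz": 0},{"x": 0,"y": 0,"z": 0,"wx": 0,"wy": 0,"wz": 0},{"x": 0,"y": 0,"z": 0,"wx": 0,"wy": 0,"wz": 0},{"x": 0,"y": 0,"z": 0,"wx": 0,"wy": 0,"wz": 0},{"x": 0,"y": 0,"z": 0,"wx": 0,"wy": 0,"wz": 0},{"x": 0,"y": 0,"z": 0,"wx": 0,"wy": 0,"wz": 0}], "hand": -1, "grip_force": 40}}

```text
t: 6.15
eef_pos: [0.518, 0.2963, 0.01]
tool_rot: [0.002, 0.31, 0.951, 0.001]
contact_force: [-1.1, -1.9, 5.9]
gripper_width: 0.315
```

Emit:
{"fn": "jog_arm", "kwargs": {"plan": [{"x": 0,"y": 0,"z": 0,"wx": 0,"wy": 0,"wz": 0},{"x": 0,"y": 0,"z": -0.2,"wx": 0,"wy": 0,"wz": 0},{"x": 0,"y": 0,"z": -0.4,"wx": 0,"wy": 0,"wz": 0},{"x": 0,"y": 0,"z": -0.6,"wx": 0,"wy": 0,"wz": 0},{"x": 0,"y": 0,"z": -0.6,"wx": 0,"wy": 0,"wz": 0}]}}

```text
t: 6.57
eef_pos: [0.5209, 0.2998, 0.1377]
tool_rot: [0.005, 0.31, 0.951, 0.005]
contact_force: [0.8, 1.3, 0.4]
gripper_width: 0.313
```

Emit:
{"fn": "jog_arm", "kwargs": {"plan": [{"x": -0.71,"y": -0.72,"z": -0.3,"wx": 0,"wy": 0,"wz": 0.242},{"x": -0.71,"y": -0.72,"z": -0.3,"wx": 0,"wy": 0,"wz": 0.242},{"x": -0.71,"y": -0.72,"z": -0.3,"wx": 0,"wy": 0,"wz": 0.242},{"x": -0.71,"y": -0.72,"z": -0.3,"wx": 0,"wy": 0,"wz": 0.242},{"x": -0.71,"y": -0.72,"z": -0.3,"wx": 0,"wy": 0,"wz": 0.242},{"x": -0.71,"y": -0.72,"z": -0.3,"wx": 0,"wy": 0,"wz": 0.242},{"x": -0.71,"y": -0.72,"z": -0.3,"wx": 0,"wy": 0,"wz": 0.242}]}}

```text
t: 7.15
eef_pos: [0.5512, 0.0955, 0.1974]
tool_rot: [0.004, 0.645, 0.764, 0.007]
contact_force: [0.2, 0.8, -0.8]
gripper_width: 0.313
```

Emit:
{"fn": "jog_arm", "kwargs": {"plan": [{"x": -1,"y": 0,"z": 0,"wx": 0,"wy": 0,"wz": 0},{"x": -1,"y": 0,"z": 0,"wx": 0,"wy": 0,"wz": 0},{"x": -1,"y": 0,"z": 0,"wx": 0,"wy": 0,"wz": 0},{"x": -1,"y": 0,"z": 0,"wx": 0,"wy": 0,"wz": 0},{"x": -1,"y": 0,"z": 0,"wx": 0,"wy": 0,"wz": 0},{"x": -1,"y": 0,"z": 0,"wx": 0,"wy": 0,"wz": 0},{"x": -1,"y": 0,"z": 0,"wx": 0,"wy": 0,"wz": 0},{"x": -1,"y": 0,"z": 0,"wx": 0,"wy": 0,"wz": 0}]}}

```text
t: 7.82
eef_pos: [0.5847, -0.0997, 0.1963]
tool_rot: [0.003, 0.643, 0.766, 0.007]
contact_force: [-0.0, 0.2, -0.1]
gripper_width: 0.313
```

```bash
python3 - <<'E'
from h import *
k=cams.get_calibration('wrist');o=monitor.get_obs();im=cams.read_camera('wrist');cv2.imwrite('pics/w4.png',im[:,:,::-1])
np.save('k4.npy',k['extrinsics'])
print(o['t'],o['eef_pos'],rot().as_matrix().round(3).tolist(),abs(o['joint_vel']).max(),o['gripper_width'])
for t,z in [('clamp',0),('bed',.012),('nest',.044),('pump_pad',.106),('release_pad',.057),('block_mid',.19)]:
    print(t,[(np.round(d['location']).tolist(),round(d['confidence'],2),atz(k,d['location'],z).round(4).tolist()) for d in finder.place_of('wrist',t)])
E
```

```text
7.8167 [ 0.58473396 -0.09971527  0.19629707] [[-0.174, 0.985, 0.015], [0.985, 0.173, 0.006], [0.004, 0.016, -1.0]] 0.020697102858738974 0.3127373880499229
clamp [([310.0, 163.0], 0.92, [0.5743, -0.068, 0.0]), ([314.0, 403.0], 0.35, [0.6159, -0.292, 0.0])]
bed [([312.0, 138.0], 0.83, [0.573, -0.0476, 0.012])]
nest [([308.0, 34.0], 0.72, [0.5596, 0.0177, 0.044])]
pump_pad [([314.0, 402.0], 0.85, [0.6009, -0.2064, 0.106])]
release_pad [([258.0, 308.0], 0.82, [0.5534, -0.1706, 0.057])]
block_mid [([323.0, 311.0], 0.66, [0.5859, -0.0965, 0.19])]
```

View pics/w4.png

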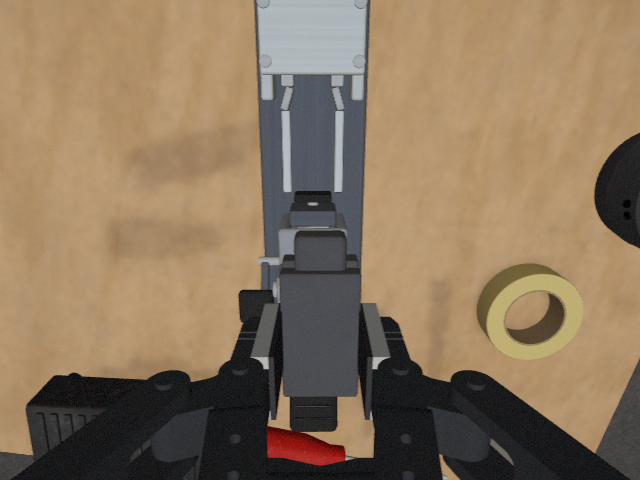

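```bash
python3 - <<'E'
from h import *
k=dict(cams.get_calibration('wrist'));k['extrinsics']=np.load('k4.npy')
im=cv2.imread('pics/w4.png');g=im.astype(int)
# plate edges: warm wood (r-b large) vs grey
w=(g[:,:,2]-g[:,:,0])
L=[];Q=[]
for r in list(range(110,230,4)):
    row=w[r];a=[c for c in range(240,285) if row[c]<30 and (row[c:c+4]<30).all()][0]
    b=[c for c in range(385,340,-1) if row[c]<30 and (row[c-3:c+1]<30).all()][0]
    L.append(atz(k,(a-.5,r),.012));Q.append(atz(k,(b+.5,r),.012))
L=np.array(L);Q=np.array(Q)
def line(A):
    vx,vy,x,y=cv2.fitLine(A[:,:2].astype(np.float32),cv2.DIST_HUBER,0,.01,.01).ravel();s=np.sign(vy);return np.array([vx,vy])*s,np.array([x,y])
for n,A in(('L',L),('R',Q)): d,p=line(A);print(n,'heading',np.degrees(np.arctan2(d[1],d[0])),p)
# rails, light pixels
C=[]
for r in range(112,186,4):
    v=g[r].sum(1);l=[c for c in range(275,300) if v[c]>430];h=[c for c in range(325,352) if v[c]>430]
    C.append([l[0],l[-1],h[0],h[-1]]+list(((atz(k,(l[-1]+.5,r),.017)+atz(k,(h[0]-.5,r),.017))/2)[:2])+[np.linalg.norm(atz(k,(l[-1]+.5,r),.017)-atz(k,(h[0]-.5,r),.017))])
C=np.array(C);print(C[[0,6,12,-1]].round(4))
d,p=line(C[:,4:6]);print('rails heading',np.degrees(np.arctan2(d[1],d[0])),p)
dm,pm=line((L+Q)/2);print('plate mid',np.degrees(np.arctan2(dm[1],dm[0])),pm,'at rails offset',np.cross(dm,p-pm))
print('nest front edge (row 74)',atz(k,(312,74.5),.044))
print('rail rear end (row 191.5)',atz(k,(312,191.5),.017))
# block in tool frame
E=k['extrinsics'];Rt=R.from_matrix([[-.174,.985,.015],[.985,.173,.006],[.004,.016,-1.]]);P=np.array([.58473,-.09972,.1963])
def tl(px,z):
    o,dd=ray(k,px);o=Rt.inv().apply(o-P);dd=Rt.inv().apply(dd);return (o+dd*(z-o[2])/dd[2])*1000
for px in [(281,272),(358,272),(284,395),(358,395),(320,272),(320,395.5)]: print(px,tl(px,-.010).round(1))
print('nose',tl((321,231.5),0).round(1))
cv2.imwrite('pics/c4.png',cv2.resize(im[50:410,220:400],None,fx=1.6,fy=1.6))
E
```

```text
L heading 99.89058 [ 0.5410733  -0.09312949]
R heading 99.70136 [ 0.6146319  -0.05756351]
[[ 2.820e+02  2.880e+02  3.360e+02  3.430e+02  5.698e-01 -2.880e-02
   3.400e-02]
 [ 2.830e+02  2.890e+02  3.350e+02  3.420e+02  5.726e-01 -4.550e-02
   3.310e-02]
 [ 2.830e+02  2.890e+02  3.350e+02  3.410e+02  5.755e-01 -6.280e-02
   3.370e-02]
 [ 2.840e+02  2.900e+02  3.350e+02  3.410e+02  5.789e-01 -8.060e-02
   3.350e-02]]
rails heading 100.009476 [ 0.57479495 -0.05742855]
plate mid 99.84365 [ 0.57977694 -0.08650357] at rails offset -6.202655e-05
nest front edge (row 74) [ 0.56586164 -0.00521374  0.044     ]
rail rear end (row 191.5) [ 0.57943003 -0.08641398  0.017     ]
(281, 272) [ 26.3 -12.4 -10. ]
(358, 272) [ 26.3  13.4 -10. ]
(284, 395) [-23.2 -12.8 -10. ]
(358, 395) [-23.2  14.7 -10. ]
(320, 272) [ 26.3   0.7 -10. ]
(320, 395.5) [-23.4   0.6 -10. ]
nose [37.4  1.   0. ]<stdin>:22: DeprecationWarning: Arrays of 2-dimensional vectors are deprecated. Use arrays of 3-dimensional vectors instead. (deprecated in NumPy 2.0)
```

View pics/c4.png

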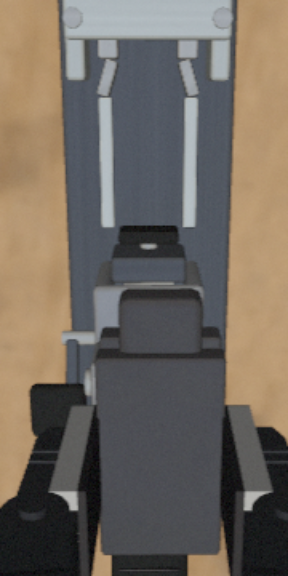

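The crop shows the block held square between the fingers, nose pointing at the nest, and the bed rails clear ahead.

```bash
python3 - <<'E'
from h import *
goto([.5738,-.0558,.07],99.95);goto([.5738,-.0558,.024],99.95)
E
```

```text
xyz [ 0.229 -0.027  0.635] w [ 0.0051 -0.0007 -0.0007] t 8.1667 at [ 0.585  -0.1006  0.197 ]
xyz [ 0.228 -0.031  0.865] w [ 0.0051 -0.0007 -0.0007] t 8.1667 at [ 0.585  -0.1006  0.197 ]
```

Emit:
{"fn": "jog_arm", "kwargs": {"plan": [{"x": 0.229,"y": -0.02,"z": 0,"wx": 0.005,"wy": -0.0007,"wz": 0},{"x": 0.229,"y": -0.027,"z": 0.2,"wx": 0.005,"wy": -0.0007,"wz": 0},{"x": 0.229,"y": -0.027,"z": 0.4,"wx": 0.005,"wy": -0.0007,"wz": 0},{"x": 0.229,"y": -0.027,"z": 0.55,"wx": 0.005,"wy": -0.0007,"wz": 0},{"x": 0.229,"y": -0.027,"z": 0.635,"wx": 0.005,"wy": -0.0007,"wz": 0},{"x": 0.229,"y": -0.027,"z": 0.635,"wx": 0.005,"wy": -0.0007,"wz": 0},{"x": 0.229,"y": -0.027,"z": 0.635,"wx": 0.005,"wy": -0.0007,"wz": 0}]}}

```text
t: 8.75
eef_pos: [0.5734, -0.0554, 0.0697]
tool_rot: [-0.001, 0.644, 0.765, -0.0]
contact_force: [0.6, -0.5, 1.0]
gripper_width: 0.313
```

```bash
python3 - <<'E'
from h import *
k=cams.get_calibration('wrist');o=monitor.get_obs();im=cams.read_camera('wrist');cv2.imwrite('pics/w5.png',im[:,:,::-1])
np.save('k5.npy',k['extrinsics']);print(rot().as_matrix().round(3).tolist())
goto([.5738,-.0558,.023],99.95)
E
```

```text
[[-0.171, 0.985, 0.001], [0.985, 0.171, 0.0], [0.0, 0.001, -1.0]]
xyz [-0.001 -0.004  0.24 ] w [ 0.0005 -0.     -0.0006] t 8.8 at [ 0.5745 -0.0555  0.071 ]
```

View pics/w5.png

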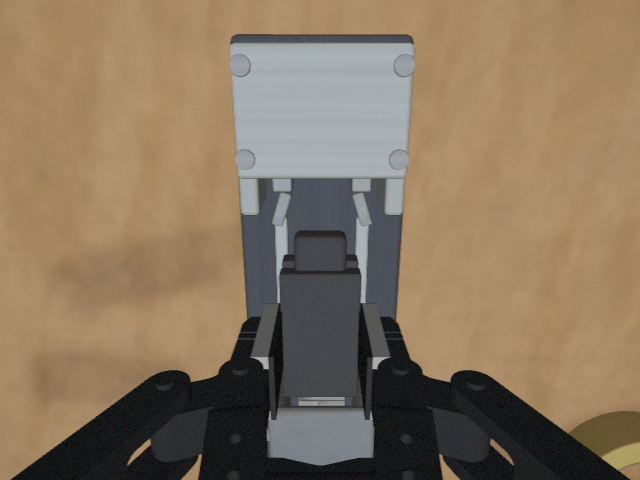

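The block is above the bed, its midline about 0.6 mm left of the rails' midline at picture time. The arm has since drifted right by about that much. I'll go straight down.

Emit:
{"fn": "jog_arm", "kwargs": {"plan": [{"x": 0,"y": -0.001,"z": 0.08,"wx": 0,"wy": 0,"wz": 0},{"x": 0,"y": -0.001,"z": 0.15,"wx": 0,"wy": 0,"wz": 0},{"x": 0,"y": -0.001,"z": 0.2,"wx": 0,"wy": 0,"wz": 0},{"x": 0,"y": -0.001,"z": 0.225,"wx": 0,"wy": 0,"wz": 0},{"x": 0,"y": -0.001,"z": 0.24,"wx": 0,"wy": 0,"wz": 0},{"x": 0,"y": -0.001,"z": 0.24,"wx": 0,"wy": 0,"wz": 0}]}}

```text
t: 9.3
eef_pos: [0.5747, -0.0555, 0.0233]
tool_rot: [0.001, 0.644, 0.765, 0.001]
contact_force: [-0.6, -0.5, 0.1]
gripper_width: 0.316
```

Emit:
{"fn": "jog_arm", "kwargs": {"plan": [{"x": 0,"y": 0,"z": 0.008,"wx": 0,"wy": 0,"wz": 0},{"x": 0,"y": 0,"z": 0.008,"wx": 0,"wy": 0,"wz": 0},{"x": 0,"y": 0,"z": 0.008,"wx": 0,"wy": 0,"wz": 0}]}}

```text
t: 9.55
eef_pos: [0.5751, -0.0555, 0.0222]
tool_rot: [0.001, 0.644, 0.765, 0.001]
contact_force: [0.5, 0.4, -0.5]
gripper_width: 0.317
```

Emit:
{"fn": "jog_arm", "kwargs": {"plan": [{"x": 0,"y": -0.005,"z": 0.008,"wx": 0,"wy": 0,"wz": 0},{"x": 0,"y": -0.005,"z": 0.012,"wx": 0,"wy": 0,"wz": 0},{"x": 0,"y": -0.005,"z": 0.012,"wx": 0,"wy": 0,"wz": 0}]}}

```text
t: 9.8
eef_pos: [0.5751, -0.0555, 0.0219]
tool_rot: [0.002, 0.644, 0.765, 0.001]
contact_force: [-3.6, 0.5, 17.0]
gripper_width: 0.314
```

Emit:
{"fn": "jog_arm", "kwargs": {"plan": [{"x": 0,"y": 0,"z": 0,"wx": 0,"wy": 0,"wz": 0},{"x": 0,"y": 0,"z": 0,"wx": 0,"wy": 0,"wz": 0},{"x": 0,"y": 0,"z": 0,"wx": 0,"wy": 0,"wz": 0},{"x": 0,"y": 0,"z": 0,"wx": 0,"wy": 0,"wz": 0}], "hand": 0.2}}

```text
t: 10.13
eef_pos: [0.575, -0.0556, 0.0218]
tool_rot: [0.002, 0.644, 0.765, 0.001]
contact_force: [-0.6, -0.9, 0.1]
gripper_width: 0.6
```

Emit:
{"fn": "jog_arm", "kwargs": {"plan": [{"x": 0,"y": 0,"z": -0.1,"wx": 0,"wy": 0,"wz": 0},{"x": 0,"y": 0,"z": -0.3,"wx": 0,"wy": 0,"wz": 0},{"x": 0,"y": 0,"z": -0.5,"wx": 0,"wy": 0,"wz": 0},{"x": 0,"y": 0,"z": -0.7,"wx": 0,"wy": 0,"wz": 0},{"x": -0.2,"y": 0,"z": -0.8,"wx": 0,"wy": 0,"wz": 0},{"x": -0.4,"y": 0,"z": -0.85,"wx": 0,"wy": 0,"wz": 0},{"x": -0.4,"y": 0,"z": -0.85,"wx": 0,"wy": 0,"wz": 0}]}}

```text
t: 10.72
eef_pos: [0.5897, -0.144, 0.1948]
tool_rot: [0.006, 0.647, 0.762, 0.001]
contact_force: [0.4, -1.8, -0.3]
gripper_width: 0.602
```

```bash
python3 - <<'E'
from h import *
k=cams.get_calibration('wrist');o=monitor.get_obs();im=cams.read_camera('wrist');cv2.imwrite('pics/w6.png',im[:,:,::-1])
np.save('k6.npy',k['extrinsics']);print(o['t'],o['eef_pos'],rot().as_matrix().round(3).tolist(),o['contact_force'])
for t,z in [('bed',.012),('nest',.044),('pump_pad',.106),('release_pad',.057),('block_mid',.022),('block_nose',.017)]:
    print(t,[(np.round(d['location']).tolist(),round(d['confidence'],2),atz(k,d['location'],z).round(4).tolist()) for d in finder.place_of('wrist',t)[:2]])
E
```

```text
10.7167 [ 0.58968006 -0.14404326  0.19478748] [[-0.163, 0.987, 0.007], [0.987, 0.163, -0.004], [-0.005, 0.006, -1.0]] [ 0.37891061 -1.78484747 -0.30245741]
bed []
nest [([316.0, 342.0], 0.33, [0.6051, -0.2453, 0.044])]
pump_pad [([320.0, 342.0], 0.62, [0.6011, -0.2064, 0.106])]
release_pad [([260.0, 251.0], 0.76, [0.553, -0.1712, 0.057])]
block_mid [([318.0, 76.0], 0.92, [0.5753, -0.0509, 0.022])]
block_nose [([319.0, 22.0], 0.81, [0.57, -0.0171, 0.017])]
```

View pics/w6.png

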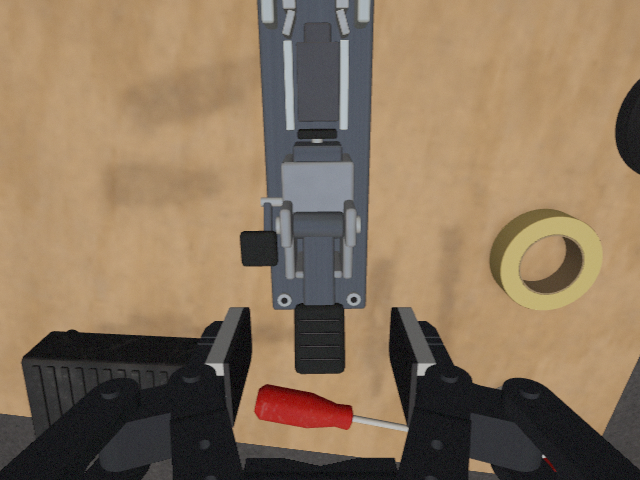

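The block lies between the rails at (318,76), nose in the nest's mouth and the jaw pad just behind it. The lever pad is at (320,340) and the release tab at (259,249). I'll shut the fingers and go above the pump pad.

Emit:
{"fn": "jog_arm", "kwargs": {"plan": [{"x": -0.2,"y": 0.005,"z": 0,"wx": 0.001,"wy": 0.001,"wz": -0.003},{"x": -0.33,"y": 0.005,"z": 0.1,"wx": 0.001,"wy": 0.001,"wz": -0.003},{"x": -0.33,"y": 0.005,"z": 0.25,"wx": 0.001,"wy": 0.001,"wz": -0.003},{"x": -0.33,"y": 0.005,"z": 0.35,"wx": 0.001,"wy": 0.001,"wz": -0.003},{"x": -0.33,"y": 0.005,"z": 0.36,"wx": 0.001,"wy": 0.001,"wz": -0.003},{"x": -0.33,"y": 0.005,"z": 0.36,"wx": 0.001,"wy": 0.001,"wz": -0.003}], "hand": -1}}

```text
t: 11.57
eef_pos: [0.5992, -0.196, 0.1178]
tool_rot: [-0.003, 0.639, 0.77, 0.001]
contact_force: [0.5, 0.1, 0.1]
gripper_width: -0.002
```

```bash
python3 - <<'E'
from h import *
o=monitor.get_obs();print(o['gripper_width'],o['contact_force'])
goto([.6015,-.209,.105],100)
for c in ['side','scene']:
    k=cams.get_calibration(c);cams.read_camera(c)
    for t,z in [('pump_pad',.106),('release_pad',.057)]:
        print(c,t,[(np.round(d['location']).tolist(),round(d['confidence'],2),atz(k,d['location'],z).round(4).tolist()) for d in finder.place_of(c,t)[:1]])
E
```

```text
-0.0017499425730216397 [0.45834388 0.06517992 0.06578571]
xyz [-0.066 -0.001  0.063] w [-0.0009 -0.0016  0.0034] t 11.5667 at [ 0.5992 -0.196   0.1178]
side pump_pad [([310.0, 156.0], 0.88, [0.5973, -0.1946, 0.106])]
side release_pad [([328.0, 180.0], 0.51, [0.5548, -0.1771, 0.057])]
scene pump_pad [([389.0, 184.0], 0.96, [0.5983, -0.2016, 0.106])]
scene release_pad [([395.0, 215.0], 0.6, [0.5509, -0.1732, 0.057])]
```

Emit:
{"fn": "jog_arm", "kwargs": {"plan": [{"x": -0.065,"y": 0,"z": -0.01,"wx": 0,"wy": -0.001,"wz": 0.003},{"x": -0.065,"y": 0,"z": -0.01,"wx": 0,"wy": -0.001,"wz": 0.003},{"x": -0.065,"y": 0,"z": 0.03,"wx": 0,"wy": -0.001,"wz": 0.003},{"x": -0.065,"y": 0,"z": 0.07,"wx": 0,"wy": -0.001,"wz": 0.003},{"x": -0.065,"y": 0,"z": 0.1,"wx": 0,"wy": -0.001,"wz": 0.003},{"x": -0.065,"y": 0,"z": 0.13,"wx": 0,"wy": -0.001,"wz": 0.003}]}}

```text
t: 12.37
eef_pos: [0.6032, -0.2098, 0.0935]
tool_rot: [0.001, 0.643, 0.766, 0.0]
contact_force: [-0.0, -0.5, 1.0]
gripper_width: -0.002
```

Emit:
{"fn": "jog_arm", "kwargs": {"plan": [{"x": 0,"y": 0,"z": 0.03,"wx": 0,"wy": 0,"wz": 0},{"x": 0,"y": 0,"z": 0.06,"wx": 0,"wy": 0,"wz": 0},{"x": 0,"y": 0,"z": 0.09,"wx": 0,"wy": 0,"wz": 0},{"x": 0,"y": 0,"z": 0.09,"wx": 0,"wy": 0,"wz": 0}]}}

```text
t: 12.7
eef_pos: [0.6033, -0.211, 0.0748]
tool_rot: [0.001, 0.643, 0.766, -0.0]
contact_force: [0.6, -3.6, 5.0]
gripper_width: -0.003
```

Emit:
{"fn": "jog_arm", "kwargs": {"plan": [{"x": 0,"y": 0,"z": 0.02,"wx": 0,"wy": 0,"wz": 0},{"x": 0,"y": 0,"z": 0.04,"wx": 0,"wy": 0,"wz": 0},{"x": 0,"y": 0,"z": 0.045,"wx": 0,"wy": 0,"wz": 0}]}}

```text
t: 12.95
eef_pos: [0.6033, -0.2106, 0.0657]
tool_rot: [0.001, 0.643, 0.766, 0.0]
contact_force: [-0.6, -1.1, 6.3]
gripper_width: 0.0
```

Emit:
{"fn": "jog_arm", "kwargs": {"plan": [{"x": 0,"y": 0,"z": 0.01,"wx": 0,"wy": 0,"wz": 0},{"x": 0,"y": 0,"z": 0.015,"wx": 0,"wy": 0,"wz": 0}]}}

```text
t: 13.12
eef_pos: [0.6033, -0.2103, 0.0627]
tool_rot: [0.001, 0.643, 0.766, 0.0]
contact_force: [-0.6, -1.0, 6.4]
gripper_width: -0.0
```

Emit:
{"fn": "jog_arm", "kwargs": {"plan": [{"x": 0,"y": 0,"z": 0.01,"wx": 0,"wy": 0,"wz": 0},{"x": 0,"y": 0,"z": 0.012,"wx": 0,"wy": 0,"wz": 0}]}}

```text
t: 13.28
eef_pos: [0.6032, -0.2099, 0.0606]
tool_rot: [0.001, 0.643, 0.766, 0.0]
contact_force: [-2.1, -0.3, 9.8]
gripper_width: 0.002
```

Emit:
{"fn": "jog_arm", "kwargs": {"plan": [{"x": 0,"y": 0,"z": 0.01,"wx": 0,"wy": 0,"wz": 0},{"x": 0,"y": 0,"z": 0.01,"wx": 0,"wy": 0,"wz": 0}]}}

```text
t: 13.45
eef_pos: [0.6034, -0.2098, 0.0603]
tool_rot: [0.001, 0.643, 0.766, -0.0]
contact_force: [-4.8, -0.0, 15.9]
gripper_width: -0.0
```

Bottom stop felt at TCP z ≈ 0.0603, so stroke 1 is done. Stroke 2:

Emit:
{"fn": "jog_arm", "kwargs": {"plan": [{"x": 0,"y": 0,"z": -0.1,"wx": 0,"wy": 0,"wz": 0},{"x": 0,"y": 0,"z": -0.2,"wx": 0,"wy": 0,"wz": 0},{"x": 0,"y": 0,"z": -0.28,"wx": 0,"wy": 0,"wz": 0},{"x": 0,"y": 0,"z": -0.28,"wx": 0,"wy": 0,"wz": 0},{"x": 0,"y": 0,"z": -0.2,"wx": 0,"wy": 0,"wz": 0},{"x": 0,"y": 0,"z": -0.14,"wx": 0,"wy": 0,"wz": 0},{"x": 0,"y": 0,"z": -0.09,"wx": 0,"wy": 0,"wz": 0},{"x": 0,"y": 0,"z": -0.06,"wx": 0,"wy": 0,"wz": 0},{"x": 0,"y": 0,"z": -0.04,"wx": 0,"wy": 0,"wz": 0},{"x": 0,"y": 0,"z": -0.03,"wx": 0,"wy": 0,"wz": 0}]}}

```text
t: 14.28
eef_pos: [0.6037, -0.2102, 0.0655]
tool_rot: [0.001, 0.643, 0.766, -0.0]
contact_force: [0.8, -1.6, 9.0]
gripper_width: -0.006
```

Emit:
{"fn": "jog_arm", "kwargs": {"plan": [{"x": 0,"y": 0,"z": 0.012,"wx": 0,"wy": 0,"wz": 0},{"x": 0,"y": 0,"z": 0.02,"wx": 0,"wy": 0,"wz": 0}]}}

```text
t: 14.45
eef_pos: [0.6036, -0.2096, 0.0606]
tool_rot: [0.0, 0.643, 0.766, -0.0]
contact_force: [-1.5, 0.1, 13.5]
gripper_width: -0.0
```

Emit:
{"fn": "jog_arm", "kwargs": {"plan": [{"x": 0,"y": 0,"z": -0.1,"wx": 0,"wy": 0,"wz": 0},{"x": 0,"y": 0,"z": -0.2,"wx": 0,"wy": 0,"wz": 0},{"x": 0,"y": 0,"z": -0.28,"wx": 0,"wy": 0,"wz": 0},{"x": 0,"y": 0,"z": -0.28,"wx": 0,"wy": 0,"wz": 0},{"x": 0,"y": 0,"z": -0.2,"wx": 0,"wy": 0,"wz": 0},{"x": 0,"y": 0,"z": -0.14,"wx": 0,"wy": 0,"wz": 0},{"x": 0,"y": 0,"z": -0.12,"wx": 0,"wy": 0,"wz": 0},{"x": 0,"y": 0,"z": -0.105,"wx": 0,"wy": 0,"wz": 0},{"x": 0,"y": 0,"z": -0.095,"wx": 0,"wy": 0,"wz": 0}]}}

```text
t: 15.2
eef_pos: [0.6033, -0.2102, 0.0785]
tool_rot: [-0.0, 0.643, 0.766, -0.001]
contact_force: [-0.9, -2.3, 10.5]
gripper_width: 0.001
```

Emit:
{"fn": "jog_arm", "kwargs": {"plan": [{"x": 0,"y": 0,"z": 0.015,"wx": 0,"wy": 0,"wz": 0},{"x": 0,"y": 0,"z": 0.015,"wx": 0,"wy": 0,"wz": 0}]}}

```text
t: 15.37
eef_pos: [0.6033, -0.2104, 0.0745]
tool_rot: [-0.0, 0.643, 0.766, -0.001]
contact_force: [0.1, -2.1, 8.1]
gripper_width: -0.0
```

Emit:
{"fn": "jog_arm", "kwargs": {"plan": [{"x": 0,"y": 0,"z": 0.01,"wx": 0,"wy": 0,"wz": 0},{"x": 0,"y": 0,"z": 0.01,"wx": 0,"wy": 0,"wz": 0}]}}

```text
t: 15.53
eef_pos: [0.6033, -0.2104, 0.0717]
tool_rot: [-0.001, 0.643, 0.766, -0.001]
contact_force: [-0.1, -0.4, 8.2]
gripper_width: -0.001
```

Emit:
{"fn": "jog_arm", "kwargs": {"plan": [{"x": 0,"y": 0,"z": 0.01,"wx": 0,"wy": 0,"wz": 0},{"x": 0,"y": 0,"z": 0.01,"wx": 0,"wy": 0,"wz": 0}]}}

```text
t: 15.7
eef_pos: [0.6033, -0.2103, 0.0689]
tool_rot: [-0.001, 0.643, 0.766, -0.001]
contact_force: [-0.9, -1.1, 8.8]
gripper_width: -0.003
```

Emit:
{"fn": "jog_arm", "kwargs": {"plan": [{"x": 0,"y": 0,"z": 0.01,"wx": 0,"wy": 0,"wz": 0},{"x": 0,"y": 0,"z": 0.01,"wx": 0,"wy": 0,"wz": 0}]}}

```text
t: 15.87
eef_pos: [0.6032, -0.21, 0.0661]
tool_rot: [-0.001, 0.643, 0.766, -0.001]
contact_force: [0.6, -0.7, 7.3]
gripper_width: -0.004
```

Emit:
{"fn": "jog_arm", "kwargs": {"plan": [{"x": 0,"y": 0,"z": 0.008,"wx": 0,"wy": 0,"wz": 0},{"x": 0,"y": 0,"z": 0.008,"wx": 0,"wy": 0,"wz": 0}]}}

```text
t: 16.03
eef_pos: [0.6032, -0.2097, 0.0637]
tool_rot: [-0.002, 0.643, 0.766, -0.001]
contact_force: [0.1, -0.7, 6.6]
gripper_width: -0.003
```

Emit:
{"fn": "jog_arm", "kwargs": {"plan": [{"x": 0,"y": 0,"z": 0.008,"wx": 0,"wy": 0,"wz": 0},{"x": 0,"y": 0,"z": 0.008,"wx": 0,"wy": 0,"wz": 0}]}}

```text
t: 16.2
eef_pos: [0.6031, -0.2093, 0.0614]
tool_rot: [-0.002, 0.643, 0.766, -0.001]
contact_force: [0.9, -1.0, 10.2]
gripper_width: -0.004
```

No stop was felt in stroke 3, as the force rose only near the lever's bottom. Stroke 4, slow from the end of the idle travel:

Emit:
{"fn": "jog_arm", "kwargs": {"plan": [{"x": 0,"y": 0,"z": -0.1,"wx": 0,"wy": 0,"wz": 0},{"x": 0,"y": 0,"z": -0.2,"wx": 0,"wy": 0,"wz": 0},{"x": 0,"y": 0,"z": -0.28,"wx": 0,"wy": 0,"wz": 0},{"x": 0,"y": 0,"z": -0.28,"wx": 0,"wy": 0,"wz": 0},{"x": 0,"y": 0,"z": -0.23,"wx": 0,"wy": 0,"wz": 0},{"x": 0,"y": 0,"z": -0.19,"wx": 0,"wy": 0,"wz": 0},{"x": 0,"y": 0,"z": -0.17,"wx": 0,"wy": 0,"wz": 0},{"x": 0,"y": 0,"z": -0.17,"wx": 0,"wy": 0,"wz": 0}]}}

```text
t: 16.87
eef_pos: [0.6011, -0.2088, 0.0919]
tool_rot: [-0.005, 0.643, 0.766, -0.002]
contact_force: [-0.9, -0.0, 0.0]
gripper_width: 0.002
```

Emit:
{"fn": "jog_arm", "kwargs": {"plan": [{"x": 0,"y": 0,"z": 0.01,"wx": 0,"wy": 0,"wz": 0},{"x": 0,"y": 0,"z": 0.01,"wx": 0,"wy": 0,"wz": 0}]}}

```text
t: 17.03
eef_pos: [0.6008, -0.2086, 0.0888]
tool_rot: [-0.005, 0.643, 0.766, -0.002]
contact_force: [-1.5, 0.6, 3.7]
gripper_width: 0.003
```

Emit:
{"fn": "jog_arm", "kwargs": {"plan": [{"x": 0,"y": 0,"z": 0.01,"wx": 0,"wy": 0,"wz": 0},{"x": 0,"y": 0,"z": 0.01,"wx": 0,"wy": 0,"wz": 0}]}}

```text
t: 17.2
eef_pos: [0.6008, -0.2089, 0.087]
tool_rot: [-0.005, 0.643, 0.766, -0.002]
contact_force: [-0.8, -0.2, 5.9]
gripper_width: 0.002
```

Emit:
{"fn": "jog_arm", "kwargs": {"plan": [{"x": 0,"y": 0,"z": 0.01,"wx": 0,"wy": 0,"wz": 0},{"x": 0,"y": 0,"z": 0.01,"wx": 0,"wy": 0,"wz": 0}]}}

```text
t: 17.37
eef_pos: [0.6009, -0.2091, 0.0857]
tool_rot: [-0.005, 0.643, 0.766, -0.003]
contact_force: [-2.1, -0.2, 7.5]
gripper_width: 0.001
```

Emit:
{"fn": "jog_arm", "kwargs": {"plan": [{"x": 0,"y": 0,"z": 0.008,"wx": 0,"wy": 0,"wz": 0},{"x": 0,"y": 0,"z": 0.008,"wx": 0,"wy": 0,"wz": 0}]}}

```text
t: 17.53
eef_pos: [0.601, -0.2092, 0.085]
tool_rot: [-0.005, 0.643, 0.766, -0.003]
contact_force: [-2.1, -0.2, 9.0]
gripper_width: 0.0
```

Emit:
{"fn": "jog_arm", "kwargs": {"plan": [{"x": 0,"y": 0,"z": 0.008,"wx": 0,"wy": 0,"wz": 0},{"x": 0,"y": 0,"z": 0.008,"wx": 0,"wy": 0,"wz": 0}]}}

```text
t: 17.7
eef_pos: [0.601, -0.2093, 0.0845]
tool_rot: [-0.005, 0.643, 0.766, -0.003]
contact_force: [-3.0, 1.1, 9.4]
gripper_width: -0.001
```

Emit:
{"fn": "jog_arm", "kwargs": {"plan": [{"x": 0,"y": 0,"z": 0.012,"wx": 0,"wy": 0,"wz": 0},{"x": 0,"y": 0,"z": 0.015,"wx": 0,"wy": 0,"wz": 0},{"x": 0,"y": 0,"z": 0.015,"wx": 0,"wy": 0,"wz": 0}]}}

```text
t: 17.95
eef_pos: [0.601, -0.2095, 0.0829]
tool_rot: [-0.004, 0.643, 0.766, -0.003]
contact_force: [-3.8, 0.3, 13.3]
gripper_width: -0.002
```

Emit:
{"fn": "jog_arm", "kwargs": {"plan": [{"x": 0,"y": 0,"z": 0.015,"wx": 0,"wy": 0,"wz": 0},{"x": 0,"y": 0,"z": 0.018,"wx": 0,"wy": 0,"wz": 0},{"x": 0,"y": 0,"z": 0.018,"wx": 0,"wy": 0,"wz": 0}]}}

```text
t: 18.2
eef_pos: [0.6011, -0.2097, 0.0811]
tool_rot: [-0.004, 0.643, 0.766, -0.003]
contact_force: [-5.1, 1.1, 14.9]
gripper_width: -0.001
```

Emit:
{"fn": "jog_arm", "kwargs": {"plan": [{"x": 0,"y": 0,"z": 0.018,"wx": 0,"wy": 0,"wz": 0},{"x": 0,"y": 0,"z": 0.022,"wx": 0,"wy": 0,"wz": 0},{"x": 0,"y": 0,"z": 0.022,"wx": 0,"wy": 0,"wz": 0}]}}

```text
t: 18.45
eef_pos: [0.6011, -0.2099, 0.079]
tool_rot: [-0.004, 0.644, 0.765, -0.004]
contact_force: [-7.4, 0.8, 19.1]
gripper_width: -0.001
```

```bash
python3 - <<'E'
from h import *
cams.read_camera('side');print(monitor.get_obs()['contact_force'],monitor.get_obs()['eef_pos'])
E
```

```text
[-6.2953754   0.06149637 18.95387697] [ 0.60109921 -0.20989759  0.07907944]
```

Emit:
{"fn": "jog_arm", "kwargs": {"plan": [{"x": 0,"y": 0,"z": -0.15,"wx": 0,"wy": 0,"wz": 0},{"x": 0,"y": 0,"z": -0.3,"wx": 0,"wy": 0,"wz": 0},{"x": 0,"y": 0,"z": -0.45,"wx": 0,"wy": 0,"wz": 0},{"x": 0,"y": 0,"z": -0.6,"wx": 0,"wy": 0,"wz": 0},{"x": 0,"y": -0.02,"z": -0.6,"wx": 0,"wy": 0,"wz": 0},{"x": 0,"y": -0.02,"z": -0.6,"wx": 0,"wy": 0,"wz": 0}]}}

```text
t: 19.0
eef_pos: [0.5989, -0.2108, 0.201]
tool_rot: [-0.002, 0.644, 0.765, -0.003]
contact_force: [-0.2, 0.4, -0.8]
gripper_width: 0.003
```

```bash
python3 - <<'E'
from h import *
k=cams.get_calibration('wrist');o=monitor.get_obs();im=cams.read_camera('wrist');cv2.imwrite('pics/w7.png',im[:,:,::-1])
np.save('k7.npy',k['extrinsics']);print(o['t'],o['eef_pos'],rot().as_matrix().round(3).tolist())
for t,z in [('release_pad',.057),('block_mid',.022),('nest',.044),('pump_pad',.106)]:
    print(t,[(np.round(d['location']).tolist(),round(d['confidence'],2),atz(k,d['location'],z).round(4).tolist()) for d in finder.place_of('wrist',t)[:2]])
E
```

```text
19.0 [ 0.59886377 -0.21081385  0.20102861] [[-0.171, 0.985, -0.01], [0.985, 0.171, -0.002], [0.0, -0.01, -1.0]]
release_pad [([326.0, 236.0], 0.74, [0.6044, -0.2209, 0.057]), ([265.0, 153.0], 0.59, [0.5541, -0.171, 0.057])]
block_mid []
nest []
pump_pad [([325.0, 237.0], 0.62, [0.6006, -0.2062, 0.106])]
```

View pics/w7.png

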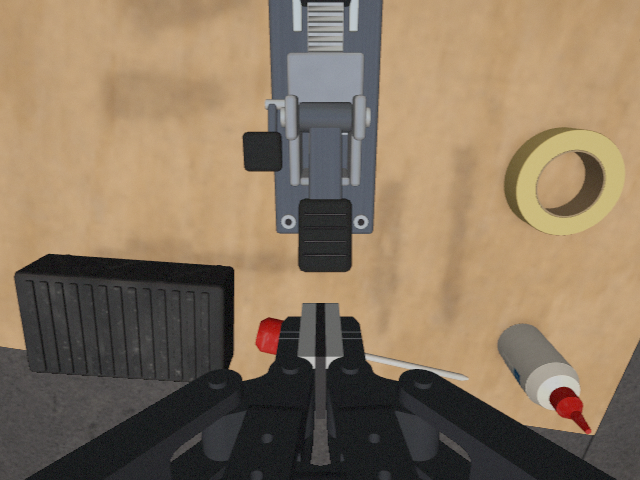

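The jaw rod's ratchet teeth now show at (325,25), and the lever is back up. I'll look at the block's depth on the way to the release tab at (263,151).

Emit:
{"fn": "jog_arm", "kwargs": {"plan": [{"x": 0.2,"y": -0.05,"z": 0,"wx": 0,"wy": 0,"wz": 0},{"x": 0.42,"y": -0.1,"z": 0,"wx": 0,"wy": 0,"wz": 0},{"x": 0.42,"y": -0.1,"z": 0,"wx": -0.003,"wy": 0,"wz": 0},{"x": 0.42,"y": -0.1,"z": 0,"wx": -0.003,"wy": 0,"wz": 0}]}}

```text
t: 19.58
eef_pos: [0.5623, -0.1272, 0.1972]
tool_rot: [-0.003, 0.641, 0.767, -0.001]
contact_force: [0.3, -0.7, 0.3]
gripper_width: -0.0
```

```bash
python3 - <<'E'
from h import *
k=cams.get_calibration('wrist');o=monitor.get_obs();im=cams.read_camera('wrist');cv2.imwrite('pics/w8.png',im[:,:,::-1])
np.save('k8.npy',k['extrinsics']);print(o['t'],o['eef_pos'],rot().as_matrix().round(3).tolist())
for t,z in [('release_pad',.057),('block_mid',.022),('bed',.012),('nest',.044),('clamp',0)]:
    print(t,[(np.round(d['location']).tolist(),round(d['confidence'],2),atz(k,d['location'],z).round(4).tolist()) for d in finder.place_of('wrist',t)[:2]])
goto([.5535,-.171,.075],100)
E
```

```text
19.5833 [ 0.56229655 -0.12720686  0.19724271] [[-0.174, 0.985, -0.005], [0.985, 0.174, 0.001], [0.002, -0.004, -1.0]]
release_pad [([299.0, 282.0], 0.74, [0.5548, -0.1731, 0.057])]
block_mid [([359.0, 68.0], 0.68, [0.5704, -0.0228, 0.022])]
bed [([359.0, 370.0], 0.35, [0.6228, -0.2692, 0.012])]
nest []
clamp [([351.0, 130.0], 0.89, [0.5753, -0.0657, 0.0])]
xyz [-0.184 -0.081  0.613] w [-0.0012 -0.0006 -0.0012] t 19.8833 at [ 0.5636 -0.1322  0.1976]
```

View pics/w8.png

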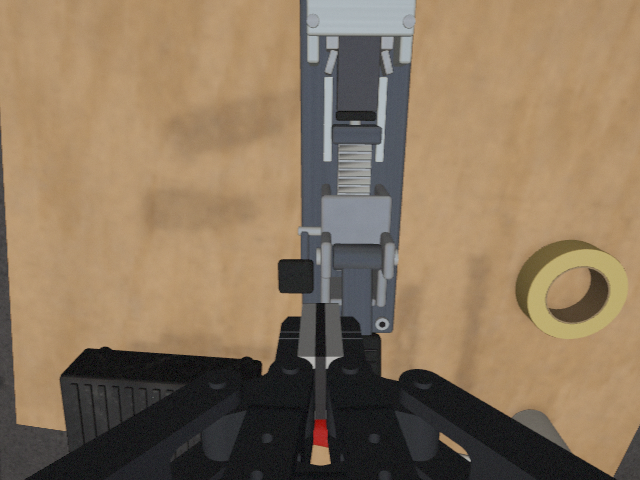

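```bash
python3 - <<'E'
from h import *
k=dict(cams.get_calibration('wrist'));k['extrinsics']=np.load('k8.npy')
d=np.array([-.1728,.985]);p0=np.array([.5748,-.0574])
X=lambda px,z:1e3*((atz(k,px,z)[:2]-p0)@d)+10
print('rear top edge x',X((357,110.5),.032),'pad front',X((355,111),.026),'nest cover front x(63?)',X((359,37),.044),'rails rear (-20?)',X((327,161),.017))
g=cv2.imread('pics/w8.png').astype(int).sum(2);print(g[90:150:1,350].tolist())
for r in (275,): print(np.diff((g[r,270:325])).tolist())
print(atz(k,(296,276.5),.057))
E
```

```text
rear top edge x 17.26974788170003 pad front 16.778794890161883 nest cover front x(63?) 61.97799890797674 rails rear (-20?) -19.517567777446068
[243, 232, 217, 238, 241, 232, 234, 234, 236, 230, 232, 219, 226, 237, 231, 236, 239, 226, 233, 239, 207, 61, 117, 118, 112, 126, 109, 120, 116, 114, 181, 369, 365, 364, 316, 129, 158, 252, 258, 269, 268, 255, 241, 255, 257, 252, 259, 257, 261, 264, 268, 267, 235, 223, 400, 349, 348, 405, 446, 451]
[3, 3, -16, 3, 1, -13, -59, -163, -104, 14, -7, -1, -2, 10, 16, -15, -4, 8, 0, -17, 0, -29, 34, 12, 1, 6, -18, -7, 23, -36, 10, 15, 5, -15, 5, 1, -10, 7, 4, -8, -10, -2, 62, 84, 19, -1, 9, -15, 10, 2, 79, 58, 28, 10]
[ 0.55219727 -0.16956221  0.057     ]
```

The block's rear is at clamp x ≈ 17–18, so block_mid is ≈ 48–49 mm. That is deep in the nest and matches where stroke 4 turned stiff. Next, the release tab.

Emit:
{"fn": "jog_arm", "kwargs": {"plan": [{"x": -0.177,"y": -0.092,"z": 0,"wx": -0.001,"wy": 0,"wz": -0.001},{"x": -0.177,"y": -0.092,"z": 0.15,"wx": -0.001,"wy": 0,"wz": -0.001},{"x": -0.177,"y": -0.092,"z": 0.3,"wx": -0.001,"wy": 0,"wz": -0.001},{"x": -0.177,"y": -0.092,"z": 0.45,"wx": -0.001,"wy": 0,"wz": -0.001},{"x": -0.177,"y": -0.092,"z": 0.6,"wx": -0.001,"wy": 0,"wz": -0.001},{"x": -0.177,"y": -0.092,"z": 0.6,"wx": -0.001,"wy": 0,"wz": -0.001},{"x": -0.177,"y": -0.092,"z": 0.6,"wx": -0.001,"wy": 0,"wz": -0.001}]}}

```text
t: 20.47
eef_pos: [0.55, -0.1703, 0.0764]
tool_rot: [-0.002, 0.643, 0.766, -0.0]
contact_force: [1.5, -0.4, 1.0]
gripper_width: 0.005
```

Emit:
{"fn": "jog_arm", "kwargs": {"plan": [{"x": 0,"y": 0,"z": 0.04,"wx": 0,"wy": 0,"wz": 0},{"x": 0,"y": 0,"z": 0.08,"wx": 0,"wy": 0,"wz": 0},{"x": 0,"y": 0,"z": 0.11,"wx": 0,"wy": 0,"wz": 0},{"x": 0,"y": 0,"z": 0.115,"wx": 0,"wy": 0,"wz": 0}]}}

```text
t: 20.8
eef_pos: [0.551, -0.1712, 0.0539]
tool_rot: [-0.001, 0.643, 0.765, -0.0]
contact_force: [0.8, -1.9, 5.5]
gripper_width: 0.003
```

Contact with the tab. I'll press further and hold.

Emit:
{"fn": "jog_arm", "kwargs": {"plan": [{"x": 0,"y": 0,"z": 0.015,"wx": 0,"wy": 0,"wz": 0},{"x": 0,"y": 0,"z": 0.03,"wx": 0,"wy": 0,"wz": 0},{"x": 0,"y": 0,"z": 0.03,"wx": 0,"wy": 0,"wz": 0}]}}

```text
t: 21.05
eef_pos: [0.5521, -0.1728, 0.0497]
tool_rot: [0.0, 0.644, 0.765, -0.0]
contact_force: [-3.6, -3.3, 11.9]
gripper_width: -0.003
```

Emit:
{"fn": "jog_arm", "kwargs": {"plan": [{"x": 0.005,"y": -0.005,"z": 0.015,"wx": 0,"wy": 0,"wz": 0},{"x": 0.005,"y": -0.005,"z": 0.015,"wx": 0,"wy": 0,"wz": 0},{"x": 0.005,"y": -0.005,"z": 0.015,"wx": 0,"wy": 0,"wz": 0},{"x": 0.005,"y": -0.005,"z": 0.015,"wx": 0,"wy": 0,"wz": 0}]}}

```text
t: 21.38
eef_pos: [0.5528, -0.1735, 0.0493]
tool_rot: [0.003, 0.644, 0.765, -0.0]
contact_force: [-1.7, -2.5, 15.4]
gripper_width: -0.001
```

At the tab's bottom stop. Hold for over a second.

Emit:
{"fn": "jog_arm", "kwargs": {"plan": [{"x": 0,"y": -0.003,"z": 0.012,"wx": 0,"wy": 0,"wz": 0},{"x": 0,"y": -0.003,"z": 0.012,"wx": 0,"wy": 0,"wz": 0},{"x": 0,"y": -0.003,"z": 0.012,"wx": 0,"wy": 0,"wz": 0},{"x": 0,"y": -0.003,"z": 0.012,"wx": 0,"wy": 0,"wz": 0},{"x": 0,"y": -0.003,"z": 0.012,"wx": 0,"wy": 0,"wz": 0},{"x": 0,"y": -0.003,"z": 0.012,"wx": 0,"wy": 0,"wz": 0},{"x": 0,"y": -0.003,"z": 0.012,"wx": 0,"wy": 0,"wz": 0},{"x": 0,"y": -0.003,"z": 0.012,"wx": 0,"wy": 0,"wz": 0},{"x": 0,"y": -0.003,"z": 0.012,"wx": 0,"wy": 0,"wz": 0},{"x": 0,"y": -0.003,"z": 0.012,"wx": 0,"wy": 0,"wz": 0},{"x": 0,"y": -0.003,"z": 0.012,"wx": 0,"wy": 0,"wz": 0},{"x": 0,"y": -0.003,"z": 0.012,"wx": 0,"wy": 0,"wz": 0}]}}

```text
t: 22.38
eef_pos: [0.5539, -0.1746, 0.0492]
tool_rot: [0.005, 0.644, 0.765, 0.0]
contact_force: [-1.6, -1.5, 11.0]
gripper_width: -0.002
```

Emit:
{"fn": "jog_arm", "kwargs": {"plan": [{"x": 0,"y": 0,"z": 0.01,"wx": 0,"wy": 0,"wz": 0},{"x": 0,"y": 0,"z": 0.01,"wx": 0,"wy": 0,"wz": 0},{"x": 0,"y": 0,"z": 0.01,"wx": 0,"wy": 0,"wz": 0},{"x": 0,"y": 0,"z": 0.01,"wx": 0,"wy": 0,"wz": 0},{"x": 0,"y": 0,"z": 0.01,"wx": 0,"wy": 0,"wz": 0},{"x": 0,"y": 0,"z": 0.01,"wx": 0,"wy": 0,"wz": 0}]}}

```text
t: 22.88
eef_pos: [0.5553, -0.1755, 0.0489]
tool_rot: [0.006, 0.645, 0.764, 0.001]
contact_force: [-1.4, -2.1, 8.4]
gripper_width: 0.002
```

Emit:
{"fn": "jog_arm", "kwargs": {"plan": [{"x": 0,"y": 0,"z": -0.1,"wx": 0,"wy": 0,"wz": 0},{"x": 0,"y": 0,"z": -0.3,"wx": 0,"wy": 0,"wz": 0},{"x": 0,"y": 0,"z": -0.5,"wx": 0,"wy": 0,"wz": 0},{"x": 0,"y": 0,"z": -0.7,"wx": 0,"wy": 0,"wz": 0},{"x": 0.2,"y": 0,"z": -0.75,"wx": 0,"wy": 0,"wz": 0},{"x": 0.3,"y": 0,"z": -0.75,"wx": 0,"wy": 0,"wz": 0},{"x": 0.3,"y": 0,"z": -0.75,"wx": 0,"wy": 0,"wz": 0}]}}

```text
t: 23.47
eef_pos: [0.544, -0.1096, 0.2005]
tool_rot: [0.007, 0.642, 0.767, 0.002]
contact_force: [-0.4, -0.1, 0.5]
gripper_width: 0.003
```

```bash
python3 - <<'E'
from h import *
k=cams.get_calibration('wrist');o=monitor.get_obs();im=cams.read_camera('wrist');cv2.imwrite('pics/w9.png',im[:,:,::-1])
print(o['t'],o['eef_pos'],o['contact_force'])
cv2.imwrite('pics/c9.png',cv2.resize(im[0:320,240:480,::-1],None,fx=1.7,fy=1.7))
E
```

```text
23.4667 [ 0.54395601 -0.10961176  0.20051027] [-0.413305   -0.07309671  0.47416649]
```

The picture allowance is used up, so I'll check numerically with brightness along the clamp's centre line.

```bash
python3 - <<'E'
from h import *
d=np.array([-.1728,.985]);n=np.array([.985,.1728]);p0=np.array([.5748,-.0574])-.010*d
im=cams.read_camera('wrist');k=cams.get_calibration('wrist')
k8=dict(k);k8['extrinsics']=np.load('k8.npy')
im2=cv2.imread('pics/w9.png')  # only reference
for name,K,I in (('before',k8,cv2.imread('pics/w8.png')[:,:,::-1]),('after',k,im)):
    print(name)
    out=[]
    for x in range(-34,62,3):
        v=[]
        for y in (-6,-3,0,3,6):
            c,r=proj(K,np.array([*(p0+x*1e-3*d+y*1e-3*n),.026]));c,r=int(round(c)),int(round(r))
            v.append(I[r,c].astype(int).sum()/3 if 0<=r<480 and 0<=c<640 else np.nan)
        out.append((x,int(np.nan_to_num(np.mean(v),nan=-1))))
    print(out)
for t,z in [('block_mid',.022),('pad',.026)]:
    print(t,[(np.round(q['location']).tolist(),round(q['confidence'],2),round(1e3*(atz(k,q['location'],z)[:2]-p0)@d,1)) for q in finder.place_of('wrist',t)[:2]])
E
```

```text
before
[(-34, 155), (-31, 152), (-28, 154), (-25, 141), (-22, 155), (-19, 127), (-16, 153), (-13, 119), (-10, 141), (-7, 129), (-4, 89), (-1, 86), (2, 85), (5, 85), (8, 106), (11, 51), (14, 40), (17, 24), (20, 78), (23, 78), (26, 78), (29, 77), (32, 78), (35, 79), (38, 78), (41, 77), (44, 78), (47, 78), (50, 77), (53, 78), (56, 78), (59, 77)]
after
[(-34, 75), (-31, 44), (-28, 94), (-25, 39), (-22, 36), (-19, 53), (-16, 86), (-13, 88), (-10, 86), (-7, 86), (-4, 88), (-1, 87), (2, 87), (5, 87), (8, 88), (11, 88), (14, 57), (17, 77), (20, 77), (23, 77), (26, 77), (29, 78), (32, 77), (35, 77), (38, 78), (41, 78), (44, 77), (47, 75), (50, 77), (53, 77), (56, 77), (59, 77)]
block_mid [([379.0, 88.0], 0.95, np.float64(45.5))]
pad []
```

```bash
python3 -c "
from station import bot,monitor
print(monitor.get_obs()['contact_force']);print(bot.hand_in())"
```

```text
[ 0.97748832 -0.63837     0.19155919]
the job is handed in; nothing more can be done
None
```

The job is done and handed in at about 24 s. The block is pressed home in the nest and the jaw is right back.

- **Placing:** I laid the dark grey block on the bed, nose towards the nest, and let go. It lay between the rails in the check picture.
- **Pumping:** I gave three full strokes, then a fourth that turned stiff early. The fourth reached 19 N at the lever pad, which by the figures given is about 21 N on the block. That is over 12 N and well under the 38 N crush limit.
- **Depth:** With the jaw still forward, the block's centre measured about 48–49 mm along the clamp, which is where the stop should be.
- **Release:** I held the release tab at its bottom stop for about 1.5 s, then raised the arm clear.

**Last check:** I had used all my picture views, so I checked the end state by image brightness along the clamp's centre line. It shows the jaw pad's face back near x −19 mm, bare bed ahead of it, and the block's rear at about 15–17 mm. The network put the block's centre at 45.5 mm, about 3 mm less than my edge measurement, but still deep in the nest. The final force reading was only noise, so the arm was touching nothing.

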